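Lock the hook caddy onto the sloping pegboard

ROBOT

A 6-joint arm with a two-finger parallel gripper is mounted at the origin on the work surface. World frame = base frame: x ahead of the robot, y to its left, z up, the work surface at z = 0. Lengths are in mm, angles in rad, forces in N, time in s.
With the tool pointing down it reaches from about 275 to 750 mm from the base axis. Payload 10.2 kg.
Tool frame: the origin (TCP) lies at the very end of the fingers, on their centre line; the grasp point (between the pads) lies ctrl.grip_depth behind it (ctrl.grip_depth is the distance from the TCP to the grasp point, in mm); z points along the fingers, y is the direction in which the jaws open and shut (so a half turn about z gives the same grasp; the last joint's range is limited). The gripper opens to 85 mm and grips with 20 to 120 N. Pads are 22 mm wide; open, the fingers measure 114 mm over their backs; the gripper's body (76 mm by 85 mm) begins 54 mm behind the grasp point. The pads swing forward as they close: fully open they stand 13 mm farther back than shut.
Start: joints at [1.032, 0.313, 1.498, -0, 1.331, -0.223], TCP at [163.066, 499.04, 231.294] pointing down, gripper open.
Joint ranges: [-2.94, 2.94], [-0.97, 2.17], [0.19, 2.56], [-1.23, 4.37], [0.02, 3.11], [-2.88, 2.88]. Speed limits (rad/s): [2.39, 2.39, 3.01, 3.14, 3.14, 3.14].

INTERFACE

Orientations are given as a unit quaternion [w, x, y, z].
In Python, from rig import telemetry, eyes, ctrl, nets gives the robot as it stands. The module is installed in compiled form; this text tells all that it offers.
- The arm moves only by the tool drive_tool, never from a script. Its argument "series" is text: rows parted by semicolons, each of 7 numbers parted by spaces: the shift along the tool's x, y, z normalised to -1 to 1, where 1 is 0.12 m, then the turn, a rotation vector about the tool's x, y, z normalised to -1 to 1, where 1 is 0.5 rad, then the opening, from 0 (shut) to 1 (fully open). In form: tx ty tz wx wy wz hand; .... A call has 1 to 20 rows; each row is the pose to reach, as a shift and turn from the pose measured when the call began, along the tool's axes at that moment; what a row does not reach only later rows make up. A row lasts 1/10 s, in which the tool goes at most 50 mm and 8.59 degrees, less where a joint would pass 70% of its speed; a pose out of reach is approached as far as the arm can. A call with a number of a shift or a turn outside -1 to 1 is refused whole. A call with a gripper value outside its range is refused whole. The fingers move at their own pace and stop on an object; "newtons" is the grip in N (left out, the last holds). Time passes only in rows, so rows that repeat a pose let the fingers close. It gives the time, the measured TCP pose, the force and the opening at its end, in the units of the state.
- telemetry.sense(): the state, without advancing time (a new reading comes with each control period).
- eyes.capture(name): name is "scene" or "top" or "wrist"; returns a dict with "frame" (384x512x3 uint8, red, green, blue), "fx", "fy", "cx", "cy" (pixels), "view" (4x4, takes a point from world to camera coordinates). Camera axes: x right, y up, looking along -z (the intrinsics and any distortion apply to the point x, -y, -z); pixel columns grow to the right and rows downward; lengths in mm; the calibration is good to about 2 mm. A picture is of the moment at which its call begins. There is no depth.
- ctrl.finish_job(): hands the job in, once; it reports no verdict.
Trained networks look in a picture, given as the dict that the camera call returned (one of the last four; its "shot" number tells which), for a name from the list of things; names that differ only in an ending like _2 or _b are one class to them, and where a whole thing is asked for, a point or a joint stands for the part that bears it (a point fixed in the world has none). Each returns a list of dicts, best first, with "confidence" (0 to 1); they miss things now and then, are a little off and sometimes report something else, mostly with a low value. They report only what shows in the picture. A call takes as long as a camera call.
- nets.spot_in(name, picture): "rect" ([left, top, right, bottom] in pixels, round what is visible of it).
The state is a dict: "time_s": time; "joints": joint angles; "dq": joint speeds; "tau": joint torques, N m; "eef_pos": TCP position; "ee_rot": TCP orientation; "force": force on the tool from outside, world axes, zero at the start; "wrist_torque": the same for the moment, N m; "grip_width": opening from 0.0 (shut) to 1.0 (fully open).
Only numpy, scipy, OpenCV 4.12 (cv2) and the standard library are available. Lean on these libraries where they do the work, as an engineer would, in place of code of your own. Each camera call takes 0.05 s, during which the arm holds its last target. There are 200 camera calls.

TASK

Push the blue caddy up its sloping pegboard until it meets the black rubber buffers, then turn the red lever a full quarter turn to its stop, so that the steel cam hooks the caddy's post and draws the caddy tight against the buffers. A waste pipe crosses above the lever, so an upright tool has no room there; leave the other things on the table where they stand.

Things in the scene. Friction and masses are not known exactly. Their poses are not given: they have to be found in the camera images.
- stand: Pale pegboard, 330 mm up the slope x 250 mm wide, on legs, fixed, rising 25 degrees away from the robot. Origin: on the table, 125 mm straight below the point where the cam axis meets the board face. x = level, away from the robot; y = left; z up. In this frame uphill along the board is (0.906, 0, 0.423); square out of the board is (-0.423, 0, 0.906).
- stop_line (a point): Board face, middle, level with the downhill faces of the two white stop blocks (22 mm high, 62 mm left and right of the middle), 65 mm downhill of the cam axis. Black rubber buffers stand 10 mm proud of them. The board runs from 225 mm downhill to 105 mm uphill of the cam axis. A scraper hangs flat at the upper left, 102 mm left of the middle, under 15 mm high.
- caddy (a joint): Slide of the blue caddy along the board, m: 0 = lowest, grows uphill, starts 0 to 0.02. Its gap to the stop blocks is 0.050 minus this. About 5 N moves it and friction holds it where it is left. At 0.040 it meets the rubber buffers (1.1 N per mm); let go, they push it back to about 0.041. The cam can hook it from about 0.035 up and draws it to about 0.0475.
- caddy_push (a point): Middle of the outside of the caddy's downhill wall, 23 mm above the board, 175 mm downhill of the cam axis when the slide reads 0: push uphill here. Caddy 60 mm long (uphill), 150 wide, 46 high, open on top, walls 4 mm; three tiny white hooks on this wall give no contact. Axes: x uphill, y left, z square out of the board.
- keeper (a point): The caddy's steel keeper post (10 mm thick, upright to the board, its middle 31 mm above the board) on a tongue 35 mm uphill of the caddy's uphill wall.
- cam (a joint): Angle of the cam with its red lever, rad: 0 = open, lever pointing right across the board (stand -y); grows counter-clockwise seen looking onto the board; stop at 1.571 = locked, lever pointing straight uphill. Starts 0 to 0.15, stays where it is left. Against the buffers it takes up to about 0.5 N m (6 N at the lever's end).
- cam_pivot (a point): Point on the cam axis at half height of the lever, 58 mm above the board. The axis is square to the board. Axes turn with the lever: the lever runs along this frame's -y, z is square out of the board.
- lever_end (a point): Point on the red lever's centre line 80 mm from the axis, half way up it (58 mm above the board). The lever is a bar 18 mm thick, 24 mm high (46 to 70 mm above the board), reaching 95 mm from the axis.
- pipe_mid (a point): Middle of the white waste pipe (40 mm thick) that runs across above the board, 85 mm farther from the robot than the stand's origin and 380 mm above the table, fixed. It spans 210 mm left and right and then bends away from the robot and down to the table.
- dispenser: Closed green pump dispenser, 68 mm thick, 184 mm high, origin under its middle. Leave alone.
- tubs: Two nested empty plastic tubs, 130 x 110 x 88 mm high, origin under the middle. Leave alone.
- brush: Red-handled brush lying on the table, 200 mm long. Leave alone.
- cleaner: Orange bottle, 68 mm thick, 170 mm high. Leave alone.
- jar: Amber jar, 76 mm thick, 100 mm high. Leave alone.
- mug: Steel mug, 84 mm thick, 90 mm high. Leave alone.

How it is judged:
By the outcome, as a careful person would: the job done as asked, in the order asked, and still so for the second after the job is handed in, with the robot touching nothing.
It also fails if it takes over 48 s, if anything falls off the work surface, if the arm or the gripper's body presses on something with over 40 N, if the wrist force passes 120 N, or if a joint passes its speed limit or range.

## Working session

There is one attempt and no reset: what is moved stays moved. The work goes in short steps, Python scripts to look and compute and a tool call to move; the robot and the scene stay as the last step left them, time stands still between calls to the robot, and variables do not carry over. Pictures are saved under pics/ and viewed, about 8 in all and at most 12, crops included, and the job is handed in when it is done.

Besides the shell and the picture viewer there is one more tool, called after "Emit:" as name(argument=value, ...) on one line, values as JSON. drive_tool: Moves the arm, as the interface text tells. Scaled input: -1 to 1 covers 0.12 m each way for a shift and 0.5 rad each way for a turn. Its arguments: {"type":"object","properties":{"series":{"type":"string"},"newtons":{"type":"number"}},"required":["series"]}

```bash
mkdir -p pics
cat > h.py <<'E'
import numpy as np, cv2
from rig import telemetry, eyes, ctrl, nets
def save(p,n): cv2.imwrite('pics/'+n,cv2.cvtColor(p['frame'],cv2.COLOR_RGB2BGR))
def proj(p,X):
    X=np.atleast_2d(X); c=(np.asarray(p['view'])@np.c_[X,np.ones(len(X))].T)[:3]
    return np.c_[p['cx']+p['fx']*c[0]/-c[2], p['cy']-p['fy']*c[1]/-c[2]]
E
python3 - <<'E'
from h import *
ps={n:eyes.capture(n) for n in ('scene','top','wrist')}
for n,p in ps.items():
    print(n,[k for k in p if k not in('frame','view')],p['fx'],p['cx'],p['cy'],np.round(p['view'],3).tolist())
    for t in ('stand','caddy','cam','keeper','dispenser','tubs','cleaner','jar','mug','brush'):
        r=nets.spot_in(t,p)
        print(t,[(np.round(q['rect']).tolist(),round(q['confidence'],2)) for q in r[:2]])
a=np.hstack([ps['scene']['frame'],ps['top']['frame']])
save(ps['scene'],'s.png');save(ps['top'],'t.png')
print(telemetry.sense(),ctrl.grip_depth)
E
```

```text
scene ['fx', 'fy', 'cx', 'cy', 'shot'] 487.7524817273613 257.02782803961054 185.30851669688192 [[0.884, 0.468, -0.002, -429.942], [-0.4, 0.758, 0.515, 92.428], [0.243, -0.454, 0.857, -1875.716], [0.0, 0.0, 0.0, 1.0]]
stand [([220.0, 152.0, 395.0, 340.0], 0.89)]
caddy [([236.0, 196.0, 276.0, 243.0], 0.56)]
cam [([271.0, 215.0, 297.0, 250.0], 0.91)]
keeper [([237.0, 196.0, 280.0, 244.0], 0.71)]
dispenser [([318.0, 122.0, 337.0, 158.0], 0.59)]
tubs [([165.0, 279.0, 216.0, 333.0], 0.76), ([233.0, 199.0, 275.0, 244.0], 0.3)]
cleaner [([286.0, 106.0, 301.0, 141.0], 0.58), ([151.0, 240.0, 174.0, 293.0], 0.47)]
jar [([164.0, 276.0, 215.0, 330.0], 0.51)]
mug [([254.0, 108.0, 279.0, 140.0], 0.64)]
brush [([150.0, 241.0, 174.0, 294.0], 0.87), ([223.0, 151.0, 394.0, 337.0], 0.28)]
top ['fx', 'fy', 'cx', 'cy', 'shot'] 483.6678731408953 256.68115712536166 191.66275724021307 [[-0.024, -1.0, -0.013, 31.894], [0.997, -0.025, 0.067, -540.745], [-0.067, -0.012, 0.998, -1858.243], [0.0, 0.0, 0.0, 1.0]]
stand [([210.0, 84.0, 352.0, 218.0], 0.59), ([350.0, 192.0, 385.0, 227.0], 0.21)]
caddy [([258.0, 178.
[... 889 characters left out ...]
.65, 'joints': array([ 1.03161301e+00,  3.12884240e-01,  1.49771123e+00, -6.05874496e-06,
        1.33099245e+00, -2.23353609e-01]), 'dq': array([-7.84290331e-04,  1.79020076e-04,  1.07915753e-03,  6.75069669e-05,
        1.78699428e-03, -6.95158520e-04]), 'tau': array([ 6.18209124e-04, -4.12162542e+01, -2.59904873e+01, -1.74004408e-04,
        4.34113635e-04, -7.69792337e-06]), 'eef_pos': array([163.05905394, 499.03865078, 231.29801228]), 'ee_rot': array([3.61252679e-06, 1.57258640e-01, 9.87557452e-01, 1.10303178e-06]), 'force': array([ 0.09998667, -0.05838325,  0.40455733]), 'wrist_torque': array([-0.06781563,  0.00292955,  0.04017187]), 'grip_width': 0.9967860331521002} 18.700000000000003
```

View pics/s.png

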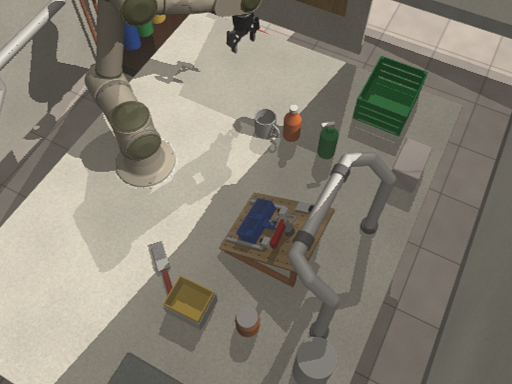

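View pics/t.png

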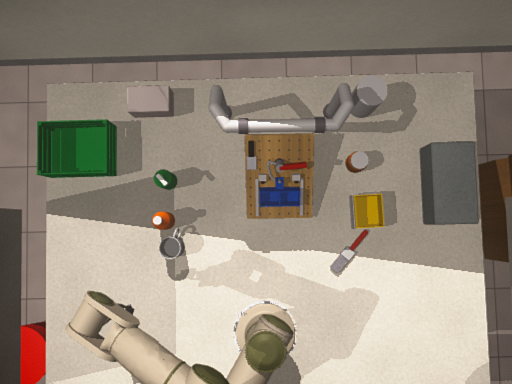

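The scene view shows the board at about (278,235), and the top view shows it at (280,175) with the caddy at (280,197) and the red lever at (293,166). The pipe is at (275,126). Next I'll enlarge the board region of both pictures.

Run:
```python
import cv2,numpy as np
s=cv2.imread('pics/s.png')[185:290,215:340]; t=cv2.imread('pics/t.png')[112:224,235:325]
f=lambda a,k:cv2.resize(a,None,fx=k,fy=k,interpolation=cv2.INTER_CUBIC)
a=f(s,3.2);b=f(t,4.4)
h=max(len(a),len(b));pad=lambda i:cv2.copyMakeBorder(i,0,h-len(i),0,0,0)
o=np.hstack([pad(a),pad(b)]);print(a.shape,o.shape);cv2.imwrite('pics/c.png',o)
```

```text
(336, 400, 3) (493, 796, 3)
```

View pics/c.png

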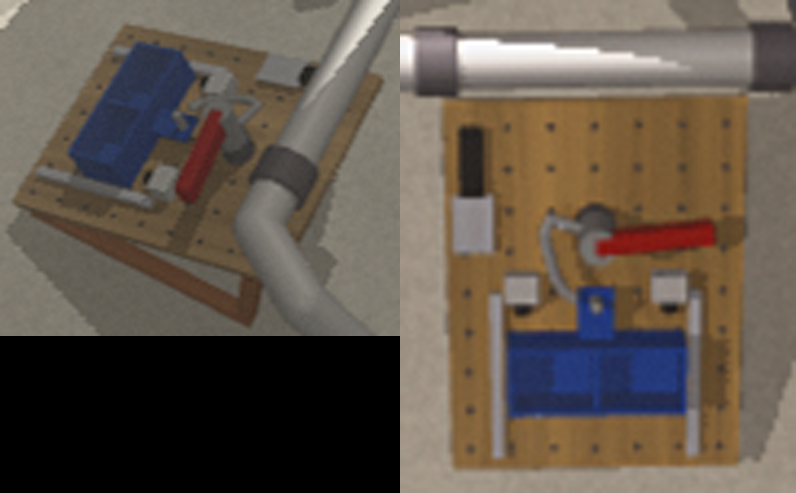

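```bash
cat >> h.py <<'E'
A=np.deg2rad(25);c_,s_=np.cos(A),np.sin(A)
def P(s,y,h,st):  # board coords -> world
    X=np.array([c_*s-s_*h,y,125+s_*s+c_*h]); q=st[2]
    return np.array([st[0]+np.cos(q)*X[0]-np.sin(q)*X[1],st[1]+np.sin(q)*X[0]+np.cos(q)*X[1],X[2]])
E
python3 - <<'E'
from h import *
from scipy.optimize import least_squares
s=eyes.capture('scene');t=eyes.capture('top')
S=lambda x,y:(215+x/3.2-.34,185+y/3.2-.34)
T=lambda x,y:(235+(x-400)/4.4-.39,112+y/4.4-.39)
def pts(v):
    st=v[:3];q=v[3]*100;a=v[4]
    lev=lambda r,h:P(r*np.sin(a),-r*np.cos(a),h,st)
    return [(s,S(126,25),P(-225,125,0,st)),(s,S(14,204),P(-225,-125,0,st)),(s,S(383,75),P(105,125,0,st)),
    (t,T(453,467),P(-225,125,0,st)),(t,T(739,466),P(-225,-125,0,st)),
    (t,T(511,416),P(-175+q,75,46,st)),(t,T(684,413),P(-175+q,-75,46,st)),
    (t,T(713,233),lev(95,70)),(s,S(186,192),lev(95,65)),
    (s,S(140,44),P(-175+q,75,46,st)),(s,S(75,150),P(-175+q,-75,46,st))]
def f(v): return np.concatenate([(proj(p,X)[0]-uv)*[1,1] for p,uv,X in pts(v)])
r=least_squares(f,[550,-60,0,.1,.1],x_scale=[100,100,.1,.1,.1],loss='soft_l1')
print(r.x);print(np.round(f(r.x).reshape(-1,2),1).tolist())
v=r.x;st=v[:3]
print('push',P(-175+v[3]*100,0,23,st),'lever end',P(80*np.sin(v[4]),-80*np.cos(v[4]),58,st),'axis',P(0,0,58,st))
E
```

```text
[ 6.44468896e+02 -6.59498930e+01 -6.85549946e-03  1.95529015e-01
  9.89832842e-02]
[[-0.2, -0.8], [-0.3, -0.8], [0.4, -0.4], [-0.2, -0.1], [-0.1, -1.0], [-0.8, -0.8], [0.5, -0.8], [0.5, -0.5], [-0.5, 0.3], [-0.5, -0.9], [-1.8, 0.8]]
push [493.86929865 -64.91744136  80.15029654] lever end [ 626.57672499 -145.43751431  180.90696103] axis [619.95761232 -65.78185327 177.56585165]
```

Residuals are within about 1 px, apart from one corner that is 1.8 px off, and the pose is plausible: stand near (644,-66), slide about 0.02. Next is a helper that turns goals into row numbers.

```bash
cat >> h.py <<'E'
from scipy.spatial.transform import Rotation as R
st=np.array([644.5,-66,-.007])
def now():
    d=telemetry.sense();q=d['ee_rot'];return d,np.array(d['eef_pos']),R.from_quat([q[1],q[2],q[3],q[0]])
def tool(t,yaw=0,roll=0):
    t=np.deg2rad(t);z=[np.sin(t),0,-np.cos(t)];x=[-np.cos(t),0,-np.sin(t)]
    return R.from_euler('z',st[2]+yaw)*R.from_matrix(np.c_[x,[0,1,0],z])*R.from_euler('z',roll)
def plan(p,rot):
    d,p0,r0=now(); sh=r0.inv().apply(np.asarray(p)-p0)/120; w=(r0.inv()*rot).as_rotvec()/.5
    print('goal',np.round(p,1),'row',np.round(np.r_[sh,w],3),'n120',np.abs(sh).max().round(2),'t',round(d['time_s'],2))
def board(p):
    X=R.from_euler('z',-st[2]).apply(np.asarray(p)-[st[0],st[1],125]);return np.array([c_*X[0]+s_*X[2],X[1],-s_*X[0]+c_*X[2]])
E
python3 - <<'E'
from h import *
G=P(-197,0,70,st);plan(np.r_[G[:2],231],tool(0));plan(G,tool(25))
E
```

```text
goal [436.4 -64.5 231. ] row [-3.624e+00 -3.757e+00  2.000e-03  0.000e+00  0.000e+00 -6.180e-01] n120 3.76 t 1.75
goal [436.4 -64.5 105.2] row [-3.624 -3.757  1.051 -0.135 -0.866 -0.608] n120 3.76 t 1.75
```

Emit:
drive_tool(series="-1 -1 0 0 0 0 0; -1 -1 0 0 0 0 0; -1 -1 0 0 0 0 0; -1 -1 0 0 0 0 0", newtons=60)

```text
time_s: 2.15
eef_pos: [240.8, 345.1, 231.4]
ee_rot: [0.0, 0.158, 0.987, -0.0]
force: [-0.5, 0.6, -0.2]
grip_width: 0.334
```

Emit:
drive_tool(series="-1 -1 0 0 0 0 0; -1 -1 0 0 0 0 0; -1 -1 0 0 0 0 0; -1 -1 0 0 0 0 0")

```text
time_s: 2.55
eef_pos: [318.3, 190.9, 231.7]
ee_rot: [0.001, 0.16, 0.987, -0.0]
force: [0.8, 0.3, -0.4]
grip_width: -0.001
```

Emit:
drive_tool(series="-0.9 -1 0 0 0 0 0; -0.9 -1 0 0 0 0 0; -0.9 -1 0 0 0 0 0; -0.9 -1 0 0 0 0 0")

```text
time_s: 2.95
eef_pos: [384.2, 39.4, 232.0]
ee_rot: [0.001, 0.162, 0.987, -0.001]
force: [0.5, -0.1, -0.4]
grip_width: -0.006
```

Run:
```python
from h import *
plan(P(-197,0,70,st),tool(25))
```

```text
goal [436.4 -64.5 105.2] row [-0.686 -0.681  1.059 -0.141 -0.861 -0.626] n120 1.06 t 2.95
```

Emit:
drive_tool(series="-0.686 -0.681 0.4 -0.141 -0.861 -0.626 0; -0.686 -0.681 0.4 -0.141 -0.861 -0.626 0; -0.686 -0.681 0.8 -0.141 -0.861 -0.626 0; -0.686 -0.681 1 -0.141 -0.861 -0.626 0; -0.686 -0.681 1 -0.141 -0.861 -0.626 0; -0.686 -0.681 1 -0.141 -0.861 -0.626 0")

```text
time_s: 3.55
eef_pos: [434.5, -64.3, 109.9]
ee_rot: [0.214, 0.004, 0.977, 0.0]
force: [-1.1, 0.8, -0.1]
grip_width: 0.002
```

Run:
```python
from h import *
p=eyes.capture('wrist')
q=19.5;a=.1
X=[P(-175+q,75,46,st),P(-175+q,-75,46,st),P(-80+q,0,40,st),P(95*np.sin(a),-95*np.cos(a),70,st),P(0,0,70,st),P(-65,62,22,st),P(105,125,0,st),P(105,-125,0,st),P(-225,125,0,st),P(-225,-125,0,st)]
uv=proj(p,X);print(np.round(uv).tolist())
f=cv2.resize(p['frame'],None,fx=1.5,fy=1.5)
for u in uv: cv2.drawMarker(f,tuple(int(i*1.5) for i in u),(0,255,0),0,14)
p['frame']=f;save(p,'w1.png')
d,P0,_=now();print(board(P0));plan(P(-195,0,12,st),tool(25))
```

```text
[[366.0, 285.0], [146.0, 286.0], [256.0, 384.0], [133.0, 490.0], [256.0, 481.0], [329.0, 360.0], [370.0, 466.0], [141.0, 467.0], [420.0, 170.0], [91.0, 171.0]]
[-1.94745300e+02  1.28676017e-01  7.62731786e+01]
goal [462.7 -64.7  53.5] row [ 0.001 -0.002  0.536  0.002 -0.005 -0.005] n120 0.54 t 3.6
```

View pics/w1.png

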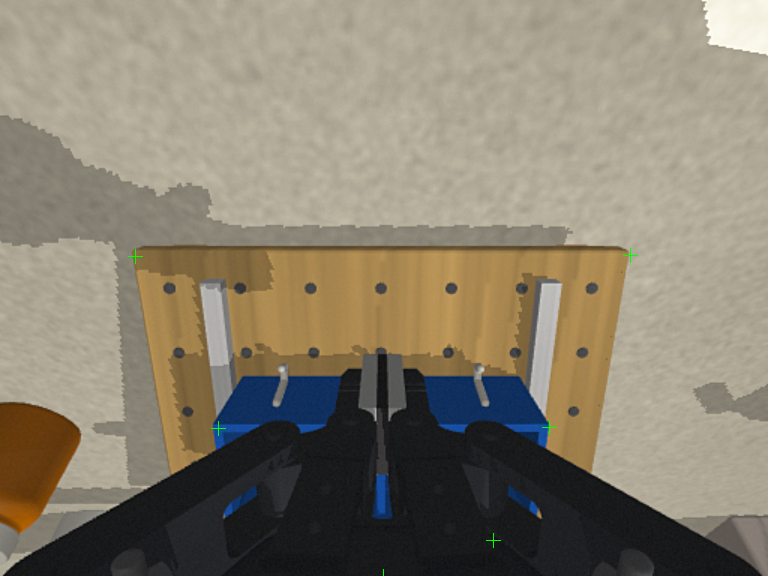

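The picture confirms the model: the caddy's top corners fall on the predicted marks, (218,428) and (549,427), and the board edge is within about 5 mm. The fingers are clear on the downhill side of the wall. I'll descend and then push.

Emit:
drive_tool(series="0 0 0.3 0 0 0 0; 0 0 0.52 0 0 0 0; 0 0 0.52 0 0 0 0; 0 0 0.52 0 0 0 0")

```text
time_s: 4.0
eef_pos: [462.7, -64.1, 56.5]
ee_rot: [0.216, 0.004, 0.976, 0.0]
force: [-0.1, 0.4, 0.2]
grip_width: 0.001
```

Emit:
drive_tool(series="-0.1 0 0 0 0 0 0; -0.17 0 0 0 0 0 0; -0.2 0 0 0 0 0 0; -0.23 0 0 0 0 0 0; -0.26 0 0 0 0 0 0; -0.29 0 0 0 0 0 0; -0.31 0 0 0 0 0 0; -0.33 0 0 0 0 0 0")

```text
time_s: 4.8
eef_pos: [497.9, -64.2, 74.2]
ee_rot: [0.215, 0.004, 0.977, 0.001]
force: [-6.6, -1.5, 1.5]
grip_width: -0.0
```

Run:
```python
from h import *
d,p,_=now();print(board(p),d['force'])
```

```text
[-154.3243045     0.79780045   15.88836404] [-6.62533484 -1.49622889  1.53829211]
```

Emit:
drive_tool(series="-0.02 0 0 0 0 0 0; -0.04 0 0 0 0 0 0; -0.06 0 0 0 0 0 0; -0.06 0 0 0 0 0 0")

```text
time_s: 5.2
eef_pos: [504.3, -63.9, 77.9]
ee_rot: [0.215, 0.004, 0.977, 0.001]
force: [-4.6, 1.0, 0.7]
grip_width: -0.001
```

Emit:
drive_tool(series="-0.02 0 0 0 0 0 0; -0.03 0 0 0 0 0 0; -0.04 0 0 0 0 0 0; -0.04 0 0 0 0 0 0")

```text
time_s: 5.6
eef_pos: [507.4, -63.6, 79.7]
ee_rot: [0.214, 0.004, 0.977, 0.001]
force: [-8.5, -3.3, -2.8]
grip_width: -0.001
```

Run:
```python
from h import *
d,p,_=now();print(board(p),d['force'])
```

```text
[-143.4240376     1.41244507   16.86410665] [-8.50523726 -3.27633617 -2.816112  ]
```

Emit:
drive_tool(series="-0.01 0 0 0 0 0 0; -0.02 0 0 0 0 0 0; -0.03 0 0 0 0 0 0; -0.03 0 0 0 0 0 0")

```text
time_s: 6.0
eef_pos: [509.1, -63.4, 80.6]
ee_rot: [0.212, 0.003, 0.977, 0.002]
force: [-10.7, -5.3, -4.1]
grip_width: -0.001
```

Run:
```python
from h import *
d,p,_=now();print(board(p),d['force'])
```

```text
[-141.53091317    1.60405269   16.97849895] [-10.66196197  -5.30330566  -4.11057835]
```

Emit:
drive_tool(series="0.15 0 0 0 0 0 0; 0.3 0 0 0 0 0 0; 0.3 0 -0.3 0 0 0 0; 0.3 0 -0.7 0 0 0 0; 0.3 0 -0.9 0 0 0 0; 0.3 0 -0.9 0 0 0 0")

```text
time_s: 6.6
eef_pos: [432.3, -64.2, 167.8]
ee_rot: [0.216, 0.003, 0.976, -0.001]
force: [0.1, -0.2, -0.0]
grip_width: 0.001
```

Run:
```python
from h import *
d,p,_=now();print(board(p),d['force'])
ps=[eyes.capture(n) for n in('scene','top')]
for p in ps:
  for t in('caddy','cam'): print(t,[(np.round(q['rect']).tolist(),round(q['confidence'],2)) for q in nets.spot_in(t,p)[:1]])
s,t=ps
q=41;a=.1
for p in ps:
  X=[P(-175+q,75,46,st),P(-175+q,-75,46,st),P(-115+q,75,46,st),P(-115+q,-75,46,st)]
  p['uv']=proj(p,X)
def crop(p,x0,y0,w,h,k):
  f=cv2.resize(p['frame'][y0:y0+h,x0:x0+w],None,fx=k,fy=k,interpolation=cv2.INTER_CUBIC)
  for u in p['uv']: cv2.drawMarker(f,tuple(int((u[i]+.5-(x0,y0)[i])*k) for i in(0,1)),(0,255,0),0,8)
  return f
o=np.hstack([crop(s,215,185,100,110,4),crop(t,235,112,90,110,4)])
save({'frame':o},'c2.png')
plan(P(-30,-75,140,st),tool(38));plan(P(-32,-75,42,st),tool(38))
```

```text
[-174.26381496    0.32520507  128.47913817] [ 0.12157688 -0.19814694 -0.02052661]
caddy [([243.0, 200.0, 280.0, 246.0], 0.61)]
cam [([272.0, 216.0, 294.0, 252.0], 0.85)]
caddy [([256.0, 173.0, 302.0, 202.0], 0.86)]
cam [([266.0, 160.0, 305.0, 183.0], 0.55)]
goal [ 557.6 -140.4  239.2] row [-1.225 -0.634 -0.145  0.011 -0.474 -0.004] n120 1.23 t 6.9
goal [ 597.2 -140.7  149.5] row [-1.217 -0.639  0.671  0.011 -0.474 -0.004] n120 1.22 t 6.9
```

View pics/c2.png

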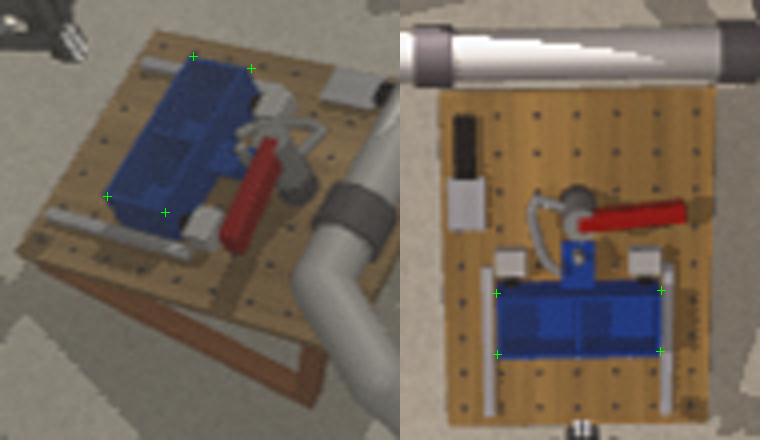

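The caddy sits against the buffers in both views: the top-view marks for 0.041 are within about 1 px of its rim, and its uphill wall meets the black pads at (512,282) and (645,282). Next is the lever approach.

Emit:
drive_tool(series="-0.3 -0.3 -0.14 0 -0.2 0 0; -0.6 -0.5 -0.14 0 -0.35 0 0; -0.9 -0.63 -0.14 0 -0.47 0 0; -1 -0.63 -0.14 0 -0.47 0 0; -1 -0.63 -0.14 0 -0.47 0 0")

```text
time_s: 7.4
eef_pos: [534.1, -140.1, 226.8]
ee_rot: [0.324, 0.004, 0.946, 0.002]
force: [0.2, 0.1, 0.1]
grip_width: 0.002
```

Run:
```python
from h import *
p=eyes.capture('wrist');a=.1
L=lambda r,w,h:P(r*np.sin(a)+w*np.cos(a),-r*np.cos(a)+w*np.sin(a),h,st)
X=[L(95,9,70),L(95,-9,70),P(0,0,70,st),P(-65,-62,22,st),P(105,-125,0,st),P(-70,-75,46,st),P(-70,75,46,st)]
uv=proj(p,X);print(np.round(uv*1.5).tolist())
f=cv2.resize(p['frame'],None,fx=1.5,fy=1.5)
for u in uv: cv2.drawMarker(f,tuple(int(i*1.5) for i in u),(0,255,0),0,14)
p['frame']=f;save(p,'w2.png')
d,P0,_=now();print(board(P0));plan(P(-32,-75,42,st),tool(38))
```

```text
[[351.0, 396.0], [346.0, 373.0], [516.0, 371.0], [405.0, 231.0], [321.0, 414.0], [383.0, 239.0], [666.0, 239.0]]
[-57.53769099 -74.19434796 138.59738379]
goal [ 597.2 -140.7  149.5] row [-0.029 -0.012  0.832  0.013 -0.007 -0.005] n120 0.83 t 7.45
```

View pics/w2.png

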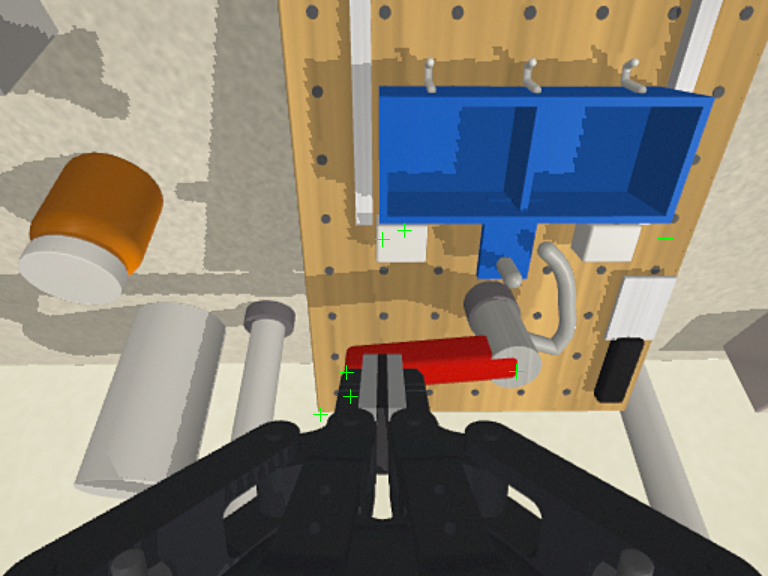

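The wrist view shows the lever's end at about (348,375), the stop block at (402,243) and the keeper at (508,270). The model is 3-5 mm too far uphill here, so I'll allow for that when descending on the lever's downhill side.

Emit:
drive_tool(series="0 0 0.3 0 0 0 0; 0 0 0.6 0 0 0 0; 0 0 0.83 0 0 0 0; 0 0 0.83 0 0 0 0; 0 0 0.83 0 0 0 0")

```text
time_s: 7.95
eef_pos: [593.6, -138.7, 147.2]
ee_rot: [0.323, 0.003, 0.946, 0.003]
force: [-0.4, -0.4, -0.6]
grip_width: -0.0
```

Run:
```python
from h import *
d,P0,_=now();print(board(P0),d['force'])
for a in np.arange(.1,1.75,.15):
    r=75; off=9+11+min(1,max(0,(a-.1)/1.4))*3.5+3*np.sin(2*a)
    g=P(r*np.sin(a)-off*np.cos(a),-r*np.cos(a)-off*np.sin(a),42,st);print(round(a,2),end=' ');plan(g,tool(38))
```

```text
[-36.29095299 -73.06253854  41.45034212] [-0.3507116  -0.39381533 -0.63716274]
0.1 goal [ 614.4 -142.5  157.6] row [-0.19  -0.03   0.038  0.015 -0.01  -0.005] n120 0.19 t 7.95
0.25 goal [ 623.9 -143.9  162. ] row [-0.275 -0.041  0.057  0.015 -0.01  -0.005] n120 0.28 t 7.95
0.4 goal [ 633.6 -143.9  166.5] row [-0.362 -0.041  0.077  0.015 -0.01  -0.005] n120 0.36 t 7.95
0.55 goal [ 643.4 -142.4  171.1] row [-0.45  -0.027  0.097  0.015 -0.01  -0.005] n120 0.45 t 7.95
0.7 goal [ 653.1 -139.2  175.6] row [-0.537  0.     0.116  0.015 -0.01  -0.005] n120 0.54 t 7.95
0.85 goal [ 662.5 -134.3  179.9] row [-0.621  0.041  0.136  0.015 -0.01  -0.005] n120 0.62 t 7.95
1.0 goal [ 671.3 -127.7  184. ] row [-0.699  0.097  0.154  0.015 -0.01  -0.005] n120 0.7 t 7.95
1.15 goal [ 679.2 -119.6  187.7] row [-0.77   0.165  0.17   0.015 -0.01  -0.005] n120 0.77 t 7.95
1.3 goal [ 686.  -110.   190.8] row [-0.829  0.245  0.184  0.015 -0.01  -0.005] n120 0.83 t 7.95
1.45 goal [691.4 -99.3 193.3] row [-0.877  0.335  0.196  0.015 -0.01  -0.005] n120 0.88 t 7.95
1.6 goal [695.2 -87.5 195. ] row [-0.91   0.434  0.204  0.015 -0.01  -0.005] n120 0.91 t 7.95
```

Emit:
drive_tool(series="-0.1 -0.02 0.02 0 0 0 0; -0.19 -0.03 0.04 0 0 0 0; -0.23 -0.035 0.05 0 0 0 0; -0.275 -0.04 0.06 0 0 0 0; -0.32 -0.04 0.07 0 0 0 0; -0.36 -0.04 0.08 0 0 0 0; -0.405 -0.035 0.09 0 0 0 0; -0.45 -0.03 0.1 0 0 0 0; -0.49 -0.015 0.11 0 0 0 0; -0.54 0 0.12 0 0 0 0; -0.54 0 0.12 0 0 0 0")

```text
time_s: 9.05
eef_pos: [654.4, -139.0, 176.0]
ee_rot: [0.324, 0.003, 0.946, 0.003]
force: [0.3, 0.2, 0.1]
grip_width: 0.003
```

```bash
cat > v.py <<'E'
from h import *
import sys
d,P0,_=now();print(board(P0),d['force'],d['time_s'])
t=eyes.capture('top');s=eyes.capture('scene')
for p in(s,t): print([(np.round(q['rect']).tolist(),round(q['confidence'],2)) for q in nets.spot_in('cam',p)[:1]])
o=np.hstack([cv2.resize(p['frame'][y:y+110,x:x+100],None,fx=4,fy=4,interpolation=cv2.INTER_CUBIC) for p,x,y in((s,225,185),(t,235,112))])
save({'frame':o},sys.argv[1])
for a in np.arange(.7,1.75,.15):
    r=75; off=9+11+min(1,max(0,(a-.1)/1.4))*3.5+3*np.sin(2*a)
    g=P(r*np.sin(a)-off*np.cos(a),-r*np.cos(a)-off*np.sin(a),42,st);print(round(a,2),end=' ');plan(g,tool(38))
E
python3 v.py c3.png
```

```text
[ 30.98862034 -72.908911    41.82590787] [0.30300384 0.18876211 0.08368052] 9.05
[([284.0, 213.0, 293.0, 248.0], 0.5)]
[([273.0, 148.0, 302.0, 173.0], 0.83)]
0.7 goal [ 653.1 -139.2  175.6] row [ 0.003  0.    -0.003  0.015 -0.01  -0.005] n120 0.0 t 9.25
0.85 goal [ 662.5 -134.3  179.9] row [-0.081  0.041  0.016  0.015 -0.01  -0.005] n120 0.08 t 9.25
1.0 goal [ 671.3 -127.7  184. ] row [-0.159  0.097  0.034  0.015 -0.01  -0.005] n120 0.16 t 9.25
1.15 goal [ 679.2 -119.6  187.7] row [-0.23   0.165  0.05   0.015 -0.01  -0.005] n120 0.23 t 9.25
1.3 goal [ 686.  -110.   190.8] row [-0.29   0.245  0.065  0.015 -0.01  -0.005] n120 0.29 t 9.25
1.45 goal [691.4 -99.3 193.3] row [-0.337  0.335  0.076  0.015 -0.01  -0.005] n120 0.34 t 9.25
1.6 goal [695.2 -87.5 195. ] row [-0.37   0.434  0.084  0.015 -0.01  -0.005] n120 0.43 t 9.25
1.75 goal [697.2 -75.1 195.9] row [-0.387  0.537  0.089  0.015 -0.01  -0.005] n120 0.54 t 9.25
```

View pics/c3.png

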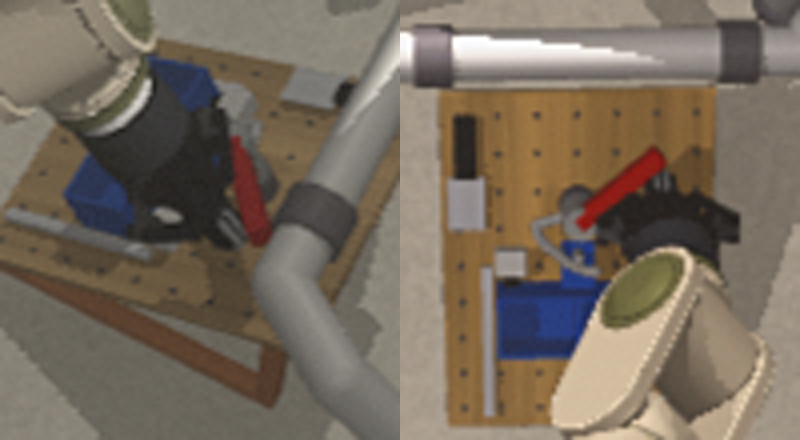

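The lever has followed to about 0.75 rad; its tip is at (660,155) in the top crop. The gripper's body stays well below the pipe. I'll continue, with the tip slightly higher so the knuckles clear the lever.

Emit:
drive_tool(series="-0.04 0.02 -0.02 0 0 0 0; -0.08 0.04 -0.03 0 0 0 0; -0.12 0.07 -0.02 0 0 0 0; -0.16 0.1 -0.01 0 0 0 0; -0.2 0.13 0 0 0 0 0; -0.23 0.165 0 0 0 0 0; -0.26 0.205 0.01 0 0 0 0; -0.29 0.245 0.015 0 0 0 0; -0.29 0.245 0.015 0 0 0 0")

```text
time_s: 10.15
eef_pos: [682.6, -109.8, 195.9]
ee_rot: [0.323, 0.003, 0.946, 0.003]
force: [0.5, -0.4, 0.8]
grip_width: -0.002
```

```bash
python3 v.py c4.png | grep -v '^0\.'
```

```text
[ 64.75456545 -43.5129461   47.98523994] [ 0.52661706 -0.43194894  0.83688744] 10.15
[]
[([269.0, 142.0, 288.0, 178.0], 0.41)]
1.0 goal [ 671.3 -127.7  184. ] row [ 0.135 -0.148  0.021  0.014 -0.008 -0.005] n120 0.15 t 10.35
1.15 goal [ 679.2 -119.6  187.7] row [ 0.065 -0.08   0.038  0.014 -0.008 -0.005] n120 0.08 t 10.35
1.3 goal [ 686.  -110.   190.8] row [ 0.005  0.     0.052  0.014 -0.008 -0.005] n120 0.05 t 10.35
1.45 goal [691.4 -99.3 193.3] row [-0.043  0.09   0.063  0.014 -0.008 -0.005] n120 0.09 t 10.35
1.6 goal [695.2 -87.5 195. ] row [-0.076  0.189  0.072  0.014 -0.008 -0.005] n120 0.19 t 10.35
1.75 goal [697.2 -75.1 195.9] row [-0.093  0.292  0.076  0.014 -0.008 -0.005] n120 0.29 t 10.35
```

View pics/c4.png

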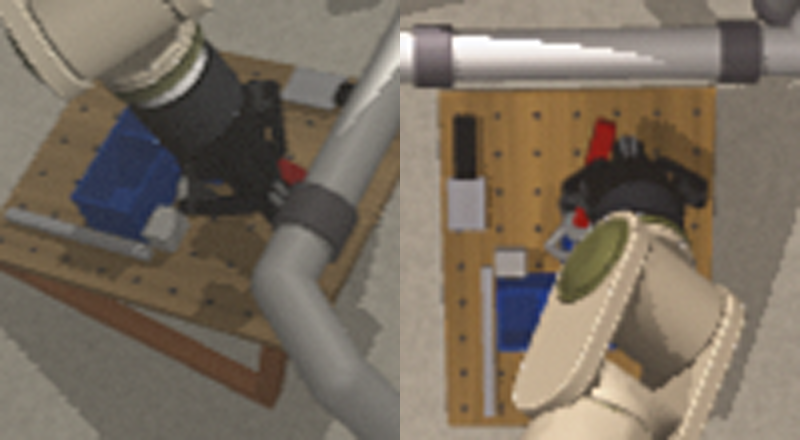

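The lever's tip is now at (604,125) in the top crop, about 1.3 rad, and the caddy's downhill edge has moved uphill from row 357 to 350, so the cam has hooked. I'll push on to the stop.

Emit:
drive_tool(series="-0.02 0.04 0.01 0 0 0 0; -0.04 0.08 0.015 0 0 0 0; -0.05 0.12 0.02 0 0 0 0; -0.06 0.15 0.025 0 0 0 0; -0.06 0.17 0.025 0 0 0 0; -0.06 0.17 0.025 0 0 0 0")

```text
time_s: 10.95
eef_pos: [690.4, -90.1, 198.5]
ee_rot: [0.324, 0.004, 0.946, 0.002]
force: [-0.3, -3.6, 0.8]
grip_width: -0.001
```

Emit:
drive_tool(series="0 0.01 0 0 0 0 0; 0 0.02 0 0 0 0 0; 0 0.03 0 0 0 0 0; 0 0.03 0 0 0 0 0")

```text
time_s: 11.35
eef_pos: [690.5, -89.6, 198.6]
ee_rot: [0.325, 0.004, 0.946, -0.0]
force: [-4.1, -17.2, -3.1]
grip_width: -0.001
```

```bash
python3 -c "
from h import *
d,p,_=now();print(board(p),d['force'])"
```

```text
[ 72.98513083 -23.27619851  47.19820502] [ -4.0742036  -17.20595196  -3.11121867]
```

The force rose to 17 N with almost no further movement, at y = -23.3 against the expected -23.5, so the lever is at its stop. I'll retreat sideways and then back along the tool axis.

Emit:
drive_tool(series="0 -0.1 0 0 0 0 0; 0 -0.2 0 0 0 0 0; 0 -0.2 -0.3 0 0 0 0; 0 -0.2 -0.6 0 0 0 0; 0 -0.2 -1 0 0 0 0; 0 -0.2 -1 0 0 0 0; 0 -0.2 -1 0 0 0 0")

```text
time_s: 12.05
eef_pos: [616.6, -113.2, 294.2]
ee_rot: [0.325, 0.004, 0.946, -0.001]
force: [0.0, 0.9, -1.3]
grip_width: -0.001
```

Emit:
drive_tool(series="0.5 0 -0.5 0 0 0 0; 1 0 -1 0 0 0 0; 1 0 -1 0 0 0 0; 1 0 -1 0 0 0 0; 1 0 -1 0 0 0 0")

```text
time_s: 12.55
eef_pos: [447.1, -111.9, 314.7]
ee_rot: [0.325, 0.005, 0.946, -0.001]
force: [0.6, -0.1, 0.0]
grip_width: -0.0
```

```bash
sed -i 's/^t=eyes/w=eyes.capture("wrist");save(w,"w"+sys.argv[1])\nt=eyes/' v.py; python3 v.py c5.png | head -3
```

```text
[-98.47458629 -47.28749898 255.18610557] [ 0.57097903 -0.11962213  0.01608246] 12.55
[([270.0, 216.0, 305.0, 242.0], 0.87)]
[([270.0, 141.0, 294.0, 180.0], 0.58)]
```

View pics/c5.png

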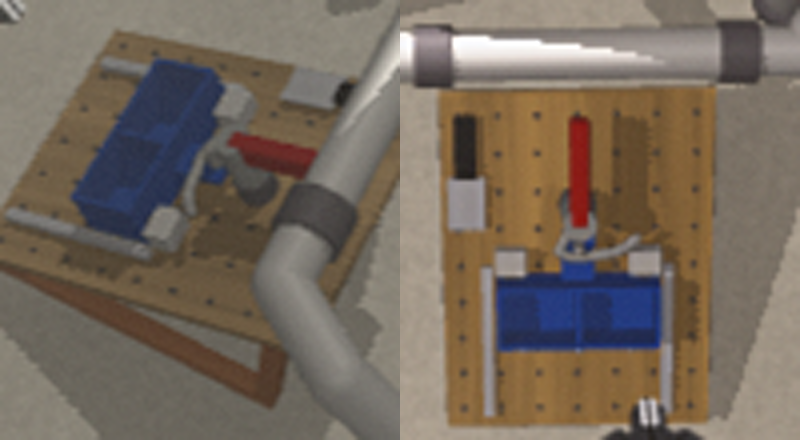

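View pics/wc5.png

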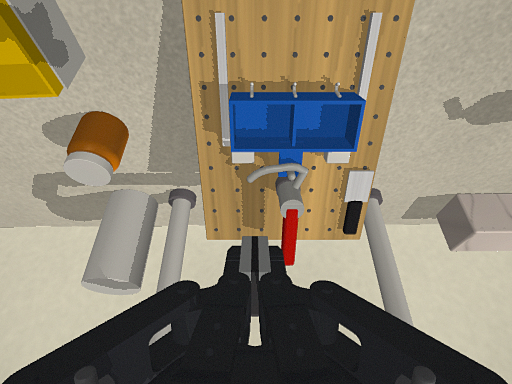

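The top crop shows the lever straight uphill, from (580,225) to (580,118), with the cam arm round the post at (577,240). In the top and wrist views the caddy's uphill wall is close against the stop blocks. The robot touches nothing, so I'll hand in.

```bash
python3 -c "
from h import *
print(ctrl.finish_job(), telemetry.sense()['time_s'])"
```

```text
the job is handed in; nothing more can be done
the job is handed in; nothing more can be done
```

The job is done and handed in at about 13 s of the 48 s allowed. I pushed the caddy up against the rubber buffers with the shut fingers held square to the board. I then swept the red lever a quarter turn to its stop with the tool leaned 38° toward the robot, clear of the pipe.

**Caddy push:** the force rose to about 11 N along the slope. That fits about 5 N of friction plus the buffers.

**Lever stop:** the last push climbed from about 4 to 17 N with almost no movement. The fingers were within 0.3 mm of where they should be with the lever fully turned.

**Final pictures:** they show the lever pointing straight uphill, the cam round the post and the caddy close to the stop blocks. The robot was touching nothing, and its force reading was about 0.6 N, near zero. The neighbouring things in view looked undisturbed; I did not check the others.

**Disagreements:** my position estimate from the far cameras was 3–5 mm too far uphill when checked from the wrist camera, so I allowed for that when approaching the lever. After the push, the wrist view suggested a slide reading of about 0.039, where 0.041 was expected. I did not measure the final slide reading; that the caddy is tight rests on the pictures and the lever being at its stop.

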